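# Fetch the earbud case from the blocked drawer and dock it

## Task

The computer mouse, the eraser and the glue stick are in the way of the small drawer. Put all three in the desk tray for the time being, pull the drawer open, take out the earbud case and set it in the recess of the charging dock. Then push the drawer fully shut, with the USB stick left inside, and put the three things back where they were, the glue stick upright, the mouse and the eraser pointing as before.

Things in the scene. Friction and masses are not known exactly. Their poses are not given: they have to be found in the camera images.
- mouse_mid (a point): Black computer mouse lying in front of the drawer, 108 mm (own x) by 59 mm (own y), 38 mm high, 85 g, rounded sides; take it across its 59 mm. The point is at its centre, 19 mm over its underside; z up.
- eraser_mid (a point): Eraser, white with a blue card sleeve, lying in front of the drawer: 19 mm (own x) by 40 mm (own y), 13 mm high, 14 g. The point is at its centre, 6.5 mm over its underside; z up.
- glue_mid (a point): Glue stick with a red cap standing upright in front of the drawer, round, 27 mm in diameter, 98 mm high, 28 g. The cap does not come off; take it in its upper half. The point is on its axis half-way up (49 mm over its foot); z up.
- case_mid (a point): Smooth white earbud case with rounded corners, standing in the drawer under the clear top pane; 26 mm (x) by 60 mm (y) by 42 mm high, 45 g; its lid stays shut. The point is at its centre, 21 mm over its underside; take it across its 26 mm (own x). Its underside is 12 mm over the desk while it is in the drawer.
- usb_mid (a point): Black USB stick lying in the drawer beside the case, 18 by 56 by 8 mm; it stays there. The point is at its centre, 4 mm over its underside.
- drawer (a joint): Travel of the drawer in m: 0 fully shut, grows as it is pulled out, stops at 0.120. It slides with about 1 N of friction and stays where it is left. The case can be taken from above only when the drawer is almost fully out.
- knob (a point): Centre of the drawer's steel knob, 24 mm thick, 16 mm long, 42 mm over the desk, on a neck; moves with the drawer; pinch from above across y. Own x points into the unit (pull to -x), z up. Fixed bamboo unit with clear top 280 wide (y), 150 deep, 66 high; drawer front 26 mm to +x of the point. Drawer inside: 250 wide, 36 to 162 mm to +x, floor 12, walls 45 over the desk.
- tray: Fixed dark wooden desk tray with a cork floor, 220 mm (own x) by 160 mm (own y), rim 20 mm high and 8 mm thick, floor 6 mm over the desk. The origin is at its centre at desk level; z up.
- dock: Fixed black charging dock, a slab 66 mm (own x) by 100 mm (own y) with a rim 10 mm over the desk round a recess of 46 mm (x) by 80 mm (y), whose floor is 6 mm over the desk; the earbud case stands in it with its 60 mm along the dock's y, either way round. The origin is at its centre at desk level; z up.

How it is judged:
By the outcome, as a careful person would: the job done as asked, in the order asked, and still so for the second after the job is handed in, with the robot touching nothing.
It also fails if it takes over 150 s, if anything falls off the work surface, if the arm or the gripper's body presses on something with over 40 N, if the wrist force passes 120 N, or if a joint passes its speed limit or range.

## Robot

A 7-joint arm with a two-finger parallel gripper is mounted at the origin on a cart in front of the work surface, level with it; the furniture and walls round the work are solid. World frame = base frame: x ahead of the robot, y to its left, z up, the work surface at z = 0. Lengths are in m, angles in rad, forces in N, time in s.
With the tool pointing down it reaches from about 0.4 to 0.85 m from the base axis. Payload 10.4 kg.
Tool frame: the origin (TCP) lies midway between the tips of the shut fingers; the grasp point (between the pads) lies 19 mm behind it; z points along the fingers, y is the line along which they close (so a half turn about z gives the same grasp; the last joint's range is limited). The gripper opens to 87 mm and grips with 3 to 60 N. Pads are 19 mm wide; open, the fingers measure 117 mm over their backs; the gripper's body (75 mm by 190 mm) begins 51 mm behind the grasp point.
Start: joints at [-1.274, 0.332, -0.065, 1.46, 0.022, 1.35, -0.088], TCP at [0.196, 0.593, 0.223] pointing down, gripper open.
Joint ranges: [-2.6, 2.6], [-0.5, 2.12], [-1.47, 1.34], [0.16, 2.42], [-1.27, 4.41], [0.06, 2.06], [-2.6, 2.6]. Speed limits (rad/s): [2.22, 2.22, 2.79, 2.79, 3.14, 3.14, 3.14].

## Interface

Orientations are given as a unit quaternion [x, y, z, w].
In Python, from bench import r gives the robot as it stands.
- The arm moves only by the tool arm_command, never from a script. Its arguments are lists of equal length, an entry for each row: "xyz": the shift along the world's x, y, z in m, a list of three; "rot": the turn, a rotation vector about the world's x, y, z in rad, a list of three. In form: {"xyz": [[tx, ty, tz], ...], "rot": [[ax, ay, az], ...]}. A call has 1 to 20 rows; each row is the pose to reach, as a shift and turn from the pose commanded when the call began; what a row does not reach only later rows make up. A row lasts 1/12 s, in which the tool goes at most 41.7 mm and 7.16 degrees, less where a joint would pass 70% of its speed; a pose out of reach is approached as far as the arm can. A call with a gripper value outside its range is refused whole. "grip" is the opening, from 0 (shut) to 1 (fully open), set as the call begins (left out, the last holds). The fingers move at their own pace and stop on an object; "squeeze" is the grip in N (left out, the last holds). Time passes only in rows, so rows that repeat a pose let the fingers close. It gives the time, the measured TCP pose, the force, the opening and the grip force at its end, in the units of the state.
- r.read_state(): the state, without advancing time (a new reading comes with each control period).
- r.camera(name): name is "scene" or "top"; returns the picture (384x512x3 uint8, red, green, blue); there is no depth.
- r.camera_model(name): a dict with "fx", "fy", "cx", "cy" (pixels), "k1" (the pictures are not rectified: a ray, as slopes to the right and down, at radius r is drawn at 1 + k1 r^2 times it, then the intrinsics apply), "T" (4x4, takes a point from camera to world coordinates). Camera axes: x right, y up, looking along -z (the intrinsics and any distortion apply to the point x, -y, -z); pixel columns grow to the right and rows downward; lengths in m; the calibration is good to about 2 mm. A picture is of the moment at which its call begins. camera_model takes no time and is no camera call.
- r.close_job(): hands the job in; it is judged then, once.
Trained networks look in the newest picture that a camera, given by its name, has taken for a name from the list of things; names that differ only in an ending like _2 or _b are one class to them, and where a whole thing is asked for, a point or a joint stands for the part that bears it (a point fixed in the world has none). Each returns a list of dicts, best first, with "conf" (0 to 1); they miss things now and then, are a little off and sometimes report something else, mostly with a low value. They report only what shows in the picture. A call takes as long as a camera call.
- r.look_for(label, camera): "at" ([x, y, z] in m, in the coordinates of the camera as it stood for that picture, good to about 4 mm: the middle of the surface that is visible of it).
- r.spot_point(label, camera): "at" ([x, y, z] in m, in the coordinates of the camera as it stood for that picture, good to about 4 mm: a listed point, or the origin of a listed thing).
The state is a dict: "time": time; "joint_positions": joint angles; "joint_vel": joint speeds; "joint_torque": joint torques, N m; "ee_pos": TCP position; "eef_rot": TCP orientation; "ft_force": force on the tool from outside, world axes, zero at the start; "torque": the same for the moment, N m; "width": finger opening in m; "grip_force": force on a finger pad.
Only numpy, scipy, OpenCV 4.12 (cv2) and the standard library are available. Lean on these libraries where they do the work, as an engineer would, in place of code of your own. Each camera call takes 0.05 s, during which the arm holds its last target. There are 200 camera calls.

## Working session

There is one attempt and no reset: what is moved stays moved. The work goes in short steps, Python scripts to look and compute and a tool call to move; the robot and the scene stay as the last step left them, time stands still between calls to the robot, and variables do not carry over. Pictures are saved under pics/ and viewed, at most 14 in all, crops included, and the job is handed in when it is done.

Besides the shell and the picture viewer there is one more tool, called after "Request:" as name(argument=value, ...) on one line, values as JSON. arm_command: Moves the arm, as the interface text tells. Its arguments: {"type":"object","properties":{"xyz":{"type":"array"},"rot":{"type":"array"},"grip":{"type":"number"},"squeeze":{"type":"number"}},"required":["xyz","rot"]}

```bash
mkdir -p pics
cat > h.py <<'E'
import numpy as np, cv2
from bench import r
def toW(cam,p):
    T=np.array(r.camera_model(cam)["T"]); return (T@np.r_[p,1])[:3]
def px(cam,P):
    m=r.camera_model(cam); q=np.linalg.inv(np.array(m["T"]))@np.r_[P,1]
    a,b=q[0]/-q[2],-q[1]/-q[2]; s=1+m["k1"]*(a*a+b*b)
    return np.array([m["fx"]*a*s+m["cx"],m["fy"]*b*s+m["cy"]])
def ray(cam,u,v,z):
    "pixel -> world point at height z"
    m=r.camera_model(cam); T=np.array(m["T"])
    d=np.array([(u-m["cx"])/m["fx"],(v-m["cy"])/m["fy"]]); e=d.copy()
    for _ in range(20): e=d/(1+m["k1"]*(e@e))
    w=T[:3,:3]@np.array([e[0],-e[1],-1]); o=T[:3,3]
    return o+w*(z-o[2])/w[2]
def snap(cam,name=None):
    im=r.camera(cam)
    if name: cv2.imwrite(f"pics/{name}.png",cv2.cvtColor(im,cv2.COLOR_RGB2BGR))
    return im
E
python3 - <<'E'
from h import *
s=r.read_state(); print({k:np.round(v,3) for k,v in s.items()})
for c in("scene","top"):
    im=snap(c,c+"0"); m=r.camera_model(c); print(c,np.round(m["T"],3).tolist(),m["fx"],m["k1"])
    for l in["mouse_mid","eraser_mid","glue_mid","case_mid","usb_mid","knob","tray","dock"]:
        print(l,[(np.round(toW(c,d["at"]),3).tolist(),px(c,toW(c,d["at"])).round().tolist(),round(d["conf"],2)) for d in r.spot_point(l,c)[:2]])
a=[cv2.resize(cv2.imread(f"pics/{c}0.png"),None,fx=1.5,fy=1.5) for c in("scene","top")]
for c,i in zip(("scene","top"),a): cv2.imwrite(f"pics/{c}0b.png",i)
E
```

```text
{'time': np.float64(0.0), 'joint_positions': array([-1.274,  0.333, -0.065,  1.461,  0.022,  1.35 , -0.088]), 'joint_vel': array([ 0.001, -0.001, -0.001, -0.001, -0.002, -0.001,  0.002]), 'joint_torque': array([ 0.0000e+00, -6.2325e+01,  2.5000e-02, -3.8990e+01, -6.1000e-02,
        4.0000e-02,  0.0000e+00]), 'ee_pos': array([0.196, 0.593, 0.222]), 'eef_rot': array([ 0.159,  0.987, -0.001, -0.   ]), 'ft_force': array([ 0.265, -0.139,  0.368]), 'torque': array([ 0.035,  0.02 , -0.016]), 'grip_force': np.float64(0.0), 'width': np.float64(0.087)}
scene [[0.692, 0.455, -0.561, 0.036], [-0.722, 0.449, -0.526, -0.569], [0.013, 0.769, 0.639, 0.694], [0.0, 0.0, 0.0, 1.0]] 416.2763672880717 -0.020422067847517912
mouse_mid [([0.467, -0.143, 0.015], [252.0, 256.0], 0.97)]
eraser_mid [([0.473, -0.051, 0.01], [225.0, 234.0], 0.69)]
glue_mid []
case_mid []
usb_mid []
knob [([0.557, -0.051, 0.041], [251.0, 207.0], 0.69)]
tray [([0.482, 0.05, 0.047], [198.0, 200.0], 0.29)]
dock [([0.505, 0.263, 0.004], [156.0, 173.0], 0.93)]
top [[0.002, 0.983, -0.182, 0.408], [-1.0, 0.003, 0.005, -0.062], [0.005, 0.182, 0.983, 1.083], [0.0, 0.0, 0.0, 1.0]] 397.30759891881655 -0.04087131175611953
mouse_mid [([0.472, -0.146, 0.018], [283.0, 240.0], 0.88)]
eraser_mid [([0.472, -0.047, 0.007], [246.0, 241.0], 0.65)]
glue_mid [([0.48, 0.047, 0.049], [209.0, 236.0], 0.5)]
case_mid []
usb_mid []
knob [([0.554, -0.052, 0.042], [247.0, 209.0], 0.82)]
tray [([0.514, -0.365, -0.003], [362.0, 226.0], 0.69), ([0.472, -0.146, 0.022], [283.0, 240.0], 0.18)]
dock [([0.503, 0.26, -0.007], [134.0, 229.0], 0.96)]
```

View pics/scene0b.png

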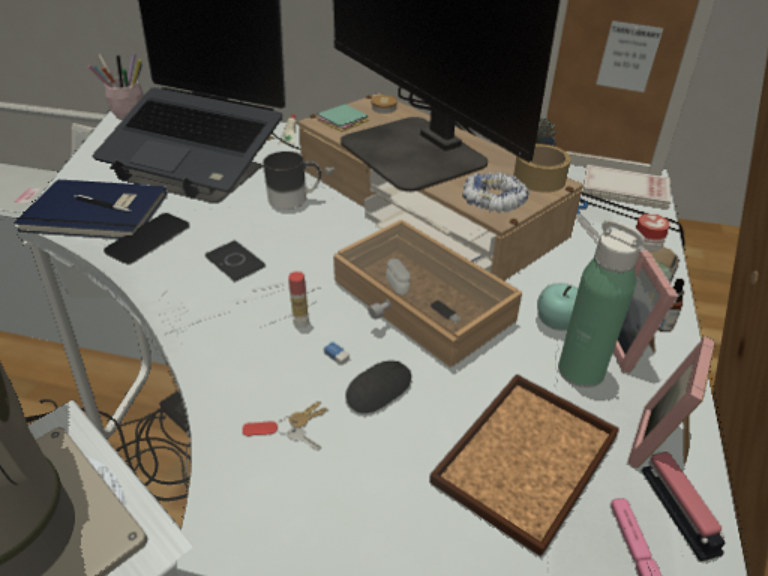

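View pics/top0b.png

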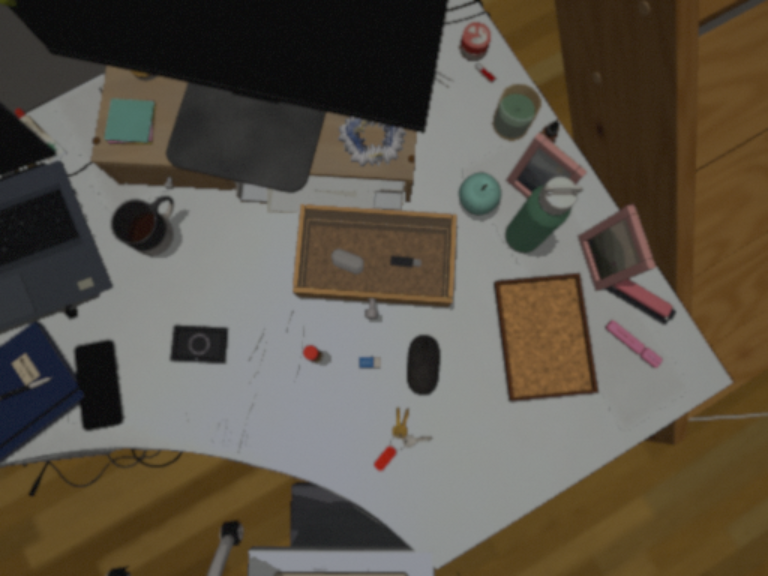

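```bash
cat > m.py <<'E'
from h import *
def rect(cam,mask,z,near,rad):
    m=mask.astype(np.uint8); u,v=px(cam,near)
    yy,xx=np.mgrid[:m.shape[0],:m.shape[1]]; m[(xx-u)**2+(yy-v)**2>rad**2]=0
    n,l,st,c=cv2.connectedComponentsWithStats(m)
    if n<2: return None
    k=1+np.argmax(st[1:,4]); P=np.argwhere(l==k)[:,::-1]
    W=np.array([ray(cam,a,b,z)[:2] for a,b in P]); mu=W.mean(0); C=np.cov((W-mu).T); w,V=np.linalg.eigh(C)
    (cx,cy),(s1,s2),an=cv2.minAreaRect((W*1000).astype(np.float32))
    return dict(n=len(P),mean=mu.round(4).tolist(),pca=round(float(np.degrees(np.arctan2(V[1,1],V[0,1]))),1),sd=(np.sqrt(w)*np.sqrt(12)).round(4).tolist(),rc=(round(cx,1),round(cy,1)),sz=(round(s1,1),round(s2,1)),an=round(an,1))
E
python3 - <<'E'
from m import *
for cam in("top","scene"):
    im=cv2.imread(f"pics/{cam}0.png"); H=cv2.cvtColor(im,cv2.COLOR_BGR2HSV); h,s,v=[H[...,i].astype(int) for i in range(3)]
    print(cam)
    print("mouse",rect(cam,v<75,0.015,[.472,-.146,.015],35 if cam=="top" else 45))
    print("blue",rect(cam,(h>95)&(h<125)&(s>90),0.0125,[.472,-.048,.012],20))
    print("glue cap",rect(cam,((h<8)|(h>172))&(s>130),0.085,[.478,.047,.085],15))
    print("dock",rect(cam,v<80,0.008,[.503,.26,.01],35))
    print("tray",rect(cam,(v<100) if cam=="top" else ((v<90)),0.02,[.512,-.363,.01],62 if cam=="top" else 100))
    print("unit",rect(cam,(s>70)&(h<25),0.066,[.64,-.05,.066],75))
im=cv2.imread("pics/top0.png"); 
cv2.imwrite("pics/c1.png",cv2.resize(im[130:270,180:320],None,fx=4.2,fy=4.2,interpolation=cv2.INTER_CUBIC))
im=cv2.imread("pics/scene0.png"); print(px("scene",[.47,-.05,0]))
E
```

```text
top
mouse {'n': 718, 'mean': [0.4658, -0.1436], 'pca': 176.3, 'sd': [0.0515, 0.0954], 'rc': (465.9, -144.1), 'sz': (53.7, 101.1), 'an': 89.7}
blue {'n': 55, 'mean': [0.4698, -0.0422], 'pca': 94.3, 'sd': [0.0165, 0.0239], 'rc': (470.7, -42.3), 'sz': (16.0, 21.5), 'an': 0.2}
glue cap {'n': 71, 'mean': [0.4809, 0.0484], 'pca': 55.1, 'sd': [0.0185, 0.0233], 'rc': (481.1, 47.8), 'sz': (20.0, 22.7), 'an': 0.2}
dock {'n': 861, 'mean': [0.5019, 0.2603], 'pca': 87.8, 'sd': [0.0639, 0.0995], 'rc': (502.3, 260.4), 'sz': (99.5, 63.9), 'an': 87.8}
tray {'n': 1084, 'mean': [0.5195, -0.3638], 'pca': -173.7, 'sd': [0.2267, 0.274], 'rc': (517.4, -362.7), 'sz': (219.1, 162.7), 'an': 5.5}Traceback (most recent call last):
  File "<stdin>", line 10, in <module>
  File "m.py", line 8, in rect
    W=np.array([ray(cam,a,b,z)[:2] for a,b in P]); mu=W.mean(0); C=np.cov((W-mu).T); w,V=np.linalg.eigh(C)
                ~~~^^^^^^^^^^^
  File "h.py", line 11, in ray
    m=r.camera_model(cam); T=np.array(m["T"])
ValueError: time passes only in moves, steps and waits
```

```bash
sed -i 's/^from bench import r/from bench import r\nfrom functools import lru_cache\n@lru_cache\ndef cm(c): return r.camera_model(c)/; s/r\.camera_model(cam)/cm(cam)/' h.py
python3 - <<'E'
from m import *
print(r.read_state()["time"])
for cam in("top","scene"):
    im=cv2.imread(f"pics/{cam}0.png"); H=cv2.cvtColor(im,cv2.COLOR_BGR2HSV); h,s,v=[H[...,i].astype(int) for i in range(3)]
    if cam=="scene":
        print("mouse",rect(cam,v<75,0.015,[.472,-.146,.015],45))
        print("blue",rect(cam,(h>95)&(h<125)&(s>90),0.0125,[.472,-.048,.012],20))
        print("glue cap",rect(cam,((h<8)|(h>172))&(s>130),0.085,[.478,.047,.085],15))
        print("dock",rect(cam,v<80,0.008,[.503,.26,.01],35))
        print("tray",rect(cam,v<90,0.02,[.512,-.363,.01],90))
    print("unit",rect(cam,(s>70)&(h<25),0.066,[.64,-.05,.066],75))
im=cv2.imread("pics/top0.png"); 
cv2.imwrite("pics/c1.png",cv2.resize(im[130:270,180:320],None,fx=4.2,fy=4.2,interpolation=cv2.INTER_CUBIC))
E
```

```text
0.9
unit {'n': 6091, 'mean': [0.655, -0.059], 'pca': 85.7, 'sd': [0.1698, 0.2827], 'rc': (655.2, -57.8), 'sz': (278.6, 166.3), 'an': 86.3}
mouse {'n': 1010, 'mean': [0.4637, -0.1465], 'pca': -178.2, 'sd': [0.0606, 0.0979], 'rc': (464.7, -145.5), 'sz': (66.8, 108.1), 'an': 86.8}
blue {'n': 50, 'mean': [0.4705, -0.043], 'pca': 88.5, 'sd': [0.0195, 0.0236], 'rc': (470.8, -42.9), 'sz': (22.6, 18.3), 'an': 89.9}
glue cap {'n': 50, 'mean': [0.4902, 0.0593], 'pca': 84.1, 'sd': [0.0203, 0.021], 'rc': (490.7, 58.8), 'sz': (18.8, 21.4), 'an': 44.7}
dock {'n': 556, 'mean': [0.5007, 0.256], 'pca': 85.4, 'sd': [0.0668, 0.1061], 'rc': (501.6, 257.4), 'sz': (104.9, 66.7), 'an': 86.6}
tray {'n': 2076, 'mean': [0.4965, -0.3749], 'pca': -173.0, 'sd': [0.2064, 0.2988], 'rc': (512.8, -368.3), 'sz': (226.8, 159.9), 'an': 5.6}
unit {'n': 7336, 'mean': [0.6701, -0.0858], 'pca': -142.8, 'sd': [0.2615, 0.38], 'rc': (741.8, -56.0), 'sz': (365.4, 408.0), 'an': 86.2}
```

View pics/c1.png

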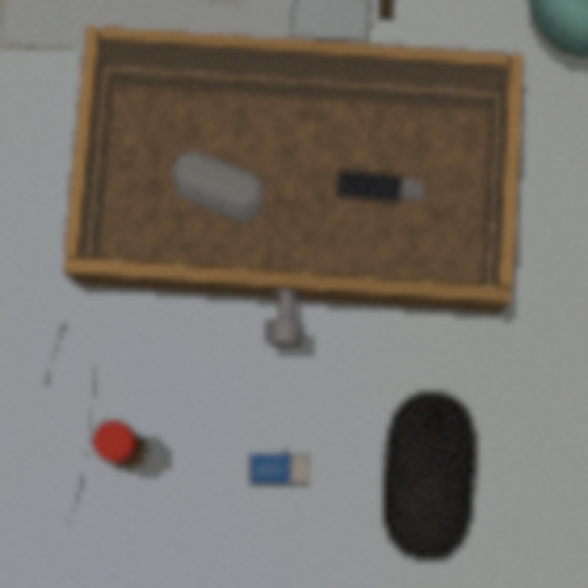

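The view shows the drawer shut, the knob at c1 (287,325), the glue at (115,442), the eraser at (280,469) and the mouse at (431,475). The case is tilted at (217,186) and the USB stick is at (380,187). The network points agree with the image, and the unit is turned about -4°. Moving to above the mouse.

Request:
arm_command(xyz=[[0.224, -0.243, 0], [0.224, -0.243, 0], [0.224, -0.243, 0], [0.224, -0.243, 0], [0.224, -0.243, 0], [0.224, -0.243, 0], [0.224, -0.243, 0], [0.271, -0.738, -0.05], [0.271, -0.738, -0.05], [0.271, -0.738, -0.05], [0.271, -0.738, -0.05], [0.271, -0.738, -0.05], [0.271, -0.738, -0.05], [0.271, -0.738, -0.05], [0.271, -0.738, -0.05], [0.271, -0.738, -0.05], [0.271, -0.738, -0.05], [0.271, -0.738, -0.05], [0.271, -0.738, -0.05], [0.271, -0.738, -0.05]], rot=[[0, 0, 0.285], [0, 0, 0.285], [0, 0, 0.285], [0, 0, 0.285], [0, 0, 0.285], [0, 0, 0.285], [0, 0, 0.285], [0, 0, 0.285], [0, 0, 0.285], [0, 0, 0.285], [0, 0, 0.285], [0, 0, 0.285], [0, 0, 0.285], [0, 0, 0.285], [0, 0, 0.285], [0, 0, 0.285], [0, 0, 0.285], [0, 0, 0.285], [0, 0, 0.285], [0, 0, 0.285]], grip=1, squeeze=12)

```text
time: 2.57
ee_pos: [0.4673, -0.1482, 0.1728]
eef_rot: [0.018, 1.0, -0.0, 0.001]
ft_force: [0.7, 0.2, -1.1]
width: 0.0866
grip_force: 0.0
```

Run:
```python
from m import *
f=lambda c,u,v,z:ray(c,u/1.5,v/1.5,z)[:2].round(3)
print("bottle base",f("scene",585,378,0),"frame",f("scene",640,465,0),"stapler",f("scene",650,465,0),f("scene",715,550,0),"apple",f("scene",560,325,0))
print("case",ray("top",231.7,174.3,.05).round(3),"usb",ray("top",180+375/4.2,130+186/4.2,.02).round(3))
print("tray corners",[f("top",*p,.02).tolist() for p in[(496,281),(577,275),(597,392),(513,400)]])
print("eraser",ray("top",180+279.5/4.2,130+469/4.2,.012).round(4),"case ends",[ray("top",180+a/4.2,130+b/4.2,.05).round(3)[:2].tolist() for a,b in[(180,165),(255,208)]])
```

```text
bottle base [ 0.701 -0.348] frame [ 0.616 -0.48 ] stapler [ 0.625 -0.489] [ 0.568 -0.599] apple [ 0.776 -0.258]
case [ 0.645 -0.009  0.05 ] usb [ 0.652 -0.111  0.02 ]
tray corners [[0.617, -0.278], [0.628, -0.428], [0.417, -0.452], [0.403, -0.302]]
eraser [ 0.469  -0.0491  0.012 ] case ends [[0.659, 0.015], [0.631, -0.033]]
```

Request:
arm_command(xyz=[[0, 0, -0.04], [0, 0, -0.08], [0, 0, -0.11], [0, 0, -0.135], [0, 0, -0.15], [0, 0, -0.16], [0, 0, -0.164], [0, 0, -0.164]], rot=[[0, 0, 0], [0, 0, 0], [0, 0, 0], [0, 0, 0], [0, 0, 0], [0, 0, 0], [0, 0, 0], [0, 0, 0]])

```text
time: 3.23
ee_pos: [0.4674, -0.1446, 0.0084]
eef_rot: [0.017, 1.0, 0.0, -0.0]
ft_force: [-0.2, -0.3, -0.1]
width: 0.0869
grip_force: 0.0
```

Request:
arm_command(xyz=[[0, 0, -0.003], [0, 0, -0.003], [0, 0, -0.003], [0, 0, -0.003], [0, 0, -0.003], [0, 0, -0.003], [0, 0, -0.003], [0, 0, -0.003], [0, 0, 0.01], [0, 0, 0.03], [0, 0, 0.05], [0, 0, 0.05]], rot=[[0, 0, 0], [0, 0, 0], [0, 0, 0], [0, 0, 0], [0, 0, 0], [0, 0, 0], [0, 0, 0], [0, 0, 0], [0, 0, 0], [0, 0, 0], [0, 0, 0], [0, 0, 0]], grip=0.4, squeeze=15)

```text
time: 4.23
ee_pos: [0.4692, -0.1453, 0.0615]
eef_rot: [0.018, 1.0, -0.0, 0.002]
ft_force: [1.2, 0.1, -0.0]
width: 0.0577
grip_force: 15.0
```

Request:
arm_command(xyz=[[0.01, -0.03, 0.03], [0.024, -0.065, 0.04], [0.038, -0.1, 0.04], [0.052, -0.135, 0.04], [0.066, -0.17, 0.04], [0.072, -0.202, 0.04], [0.072, -0.202, 0.04], [0.072, -0.202, 0.02], [0.072, -0.202, 0.0], [0.072, -0.202, -0.02], [0.072, -0.202, -0.035], [0.072, -0.202, -0.042], [0.072, -0.202, -0.046], [0.072, -0.202, -0.046]], rot=[[0, 0, 0.02], [0, 0, 0.05], [0, 0, 0.08], [0, 0, 0.11], [0, 0, 0.14], [0, 0, 0.14], [0, 0, 0.14], [0, 0, 0.14], [0, 0, 0.14], [0, 0, 0.14], [0, 0, 0.14], [0, 0, 0.14], [0, 0, 0.14], [0, 0, 0.14]])

```text
time: 5.4
ee_pos: [0.5392, -0.3465, 0.0124]
eef_rot: [-0.053, 0.999, 0.0, -0.0]
ft_force: [0.4, 0.1, -0.1]
width: 0.0575
grip_force: 15.0
```

Run:
```python
from h import *
im=snap("scene","s1"); cv2.imwrite("pics/s1b.png",cv2.resize(im[120:384,150:500,::-1],None,fx=2,fy=2))
s=r.read_state(); print(s["ee_pos"].round(4),s["width"])
```

```text
[ 0.5397 -0.3468  0.0129] 0.05752611226469868
```

View pics/s1b.png

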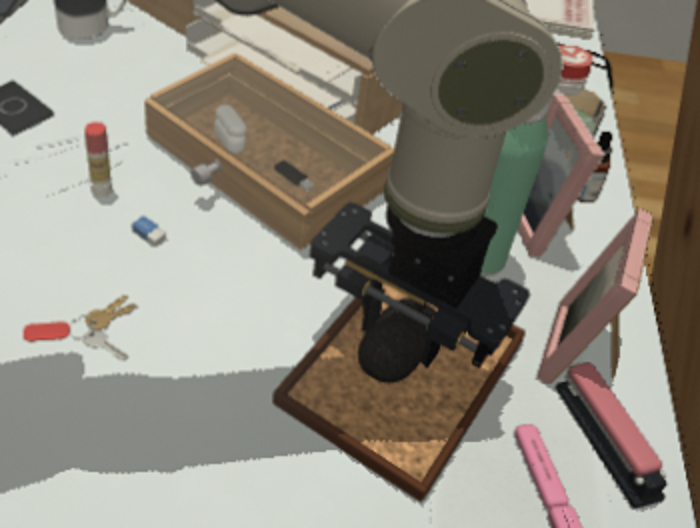

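The mouse is in the gripper over the tray floor, toward the drawer side, at (395,345). Releasing and rising.

Request:
arm_command(xyz=[[0, 0, -0.001], [0, 0, -0.001], [0, 0, -0.001], [0, 0, 0.0], [0, 0, 0.03], [0, 0, 0.07], [0, 0, 0.11], [0, 0, 0.14], [-0.02, 0.1, 0.14], [-0.05, 0.2, 0.14], [-0.068, 0.298, 0.13], [-0.068, 0.298, 0.11], [-0.068, 0.298, 0.09], [-0.068, 0.298, 0.09], [-0.068, 0.298, 0.09], [-0.068, 0.298, 0.09], [-0.068, 0.298, 0.09], [-0.068, 0.298, 0.09]], rot=[[0, 0, 0], [0, 0, 0], [0, 0, 0], [0, 0, 0], [0, 0, 0], [0, 0, 0], [0, 0, -0.1], [0, 0, -0.2], [0, 0, -0.32], [0, 0, -0.44], [0, 0, -0.56], [0, 0, -0.68], [0, 0, -0.8], [0, 0, -0.92], [0, 0, -1.04], [0, 0, -1.16], [0, 0, -1.28], [0, 0, -1.4]], grip=0.82)

```text
time: 6.95
ee_pos: [0.4703, -0.0444, 0.1017]
eef_rot: [0.573, 0.819, 0.0, -0.001]
ft_force: [0.5, 0.7, 0.6]
width: 0.0715
grip_force: 0.0
```

Request:
arm_command(xyz=[[-0.001, 0.001, 0], [-0.001, 0.001, 0], [-0.001, 0.001, -0.02], [-0.001, 0.001, -0.05], [-0.001, 0.001, -0.075], [-0.001, 0.001, -0.09], [-0.001, 0.001, -0.096], [-0.001, 0.001, -0.098], [-0.001, 0.001, -0.098]], rot=[[0, 0, -0.1], [0, 0, -0.2], [0, 0, -0.3], [0, 0, -0.3], [0, 0, -0.3], [0, 0, -0.3], [0, 0, -0.3], [0, 0, -0.3], [0, 0, -0.3]], grip=0.5)

```text
time: 7.7
ee_pos: [0.4708, -0.0479, 0.005]
eef_rot: [0.689, 0.725, 0.0, 0.0]
ft_force: [1.0, -0.6, 0.1]
width: 0.0438
grip_force: 0.0
```

Request:
arm_command(xyz=[[0, 0, 0], [0, 0, 0], [0, 0, 0], [0, 0, 0], [0, 0, 0], [0, 0, 0], [0, 0, 0.02], [0, 0, 0.05], [0, 0, 0.06]], rot=[[0, 0, 0], [0, 0, 0], [0, 0, 0], [0, 0, 0], [0, 0, 0], [0, 0, 0], [0, 0, 0], [0, 0, 0], [0, 0, 0]], grip=0.1, squeeze=10)

```text
time: 8.45
ee_pos: [0.4717, -0.0482, 0.0672]
eef_rot: [0.689, 0.724, 0.001, 0.001]
ft_force: [1.6, 0.1, 0.4]
width: 0.0192
grip_force: 10.0
```

Request:
arm_command(xyz=[[0, -0.03, 0.02], [0, -0.07, 0.03], [0, -0.11, 0.03], [0, -0.15, 0.03], [0, -0.19, 0.03], [0, -0.23, 0.03], [0, -0.27, 0.03], [0, -0.31, 0.03], [0, -0.345, 0.03], [0, -0.362, 0.02], [0, -0.362, 0.0], [0, -0.362, -0.02], [0, -0.362, -0.04], [0, -0.362, -0.05], [0, -0.362, -0.053], [0, -0.362, -0.053]], rot=[[0, 0, 0], [0, 0, 0.05], [0, 0, 0.1], [0, 0, 0.14], [0, 0, 0.14], [0, 0, 0.14], [0, 0, 0.14], [0, 0, 0.14], [0, 0, 0.14], [0, 0, 0.14], [0, 0, 0.14], [0, 0, 0.14], [0, 0, 0.14], [0, 0, 0.14], [0, 0, 0.14], [0, 0, 0.14]])

```text
time: 9.78
ee_pos: [0.4701, -0.4093, 0.0112]
eef_rot: [0.637, 0.771, -0.0, -0.001]
ft_force: [-0.5, -0.2, 0.7]
width: 0.0194
grip_force: 10.0
```

Request:
arm_command(xyz=[[0, 0, 0], [0, 0, 0], [0, 0, 0], [0, 0, 0.02], [0, 0, 0.06], [0, 0, 0.1], [0, 0, 0.14], [0, 0.05, 0.14], [0, 0.1, 0.14], [0.005, 0.15, 0.14], [0.005, 0.2, 0.14], [0.007, 0.25, 0.14], [0.009, 0.3, 0.14], [0.009, 0.35, 0.14], [0.009, 0.4, 0.14], [0.009, 0.457, 0.14], [0.009, 0.457, 0.14], [0.009, 0.457, 0.14], [0.009, 0.457, 0.14]], rot=[[0, 0, 0], [0, 0, 0], [0, 0, 0], [0, 0, 0], [0, 0, 0], [0, 0, 0.1], [0, 0, 0.22], [0, 0, 0.34], [0, 0, 0.46], [0, 0, 0.58], [0, 0, 0.7], [0, 0, 0.82], [0, 0, 0.94], [0, 0, 1.06], [0, 0, 1.18], [0, 0, 1.3], [0, 0, 1.4], [0, 0, 1.4], [0, 0, 1.4]], grip=0.42)

```text
time: 11.37
ee_pos: [0.4791, 0.0557, 0.152]
eef_rot: [-0.015, 1.0, 0.001, 0.0]
ft_force: [0.3, 0.2, 0.3]
width: 0.0364
grip_force: 0.0
```

Request:
arm_command(xyz=[[0, 0, 0], [0, 0, 0], [0, 0, -0.02]], rot=[[0, 0, 0], [0, 0, 0], [0, 0, 0]], grip=0.7)

```text
time: 11.62
ee_pos: [0.4818, 0.0461, 0.1345]
eef_rot: [-0.009, 1.0, 0.001, 0.003]
ft_force: [0.2, 0.5, 0.2]
width: 0.0492
grip_force: 0.0
```

Run:
```python
from h import *
for c in("top","scene"):
    im=snap(c,c+"2")
    for l in ("eraser_mid","mouse_mid","glue_mid"): print(c,l,[(toW(c,d["at"]).round(3).tolist(),round(d["conf"],2)) for d in r.spot_point(l,c)[:2]])
cv2.imwrite("pics/s2b.png",cv2.resize(im[120:384,150:500,::-1],None,fx=2,fy=2))
s=r.read_state(); print(s["ee_pos"].round(4),s["width"])
```

```text
top eraser_mid [([0.471, -0.411, 0.013], 0.63)]
top mouse_mid [([0.541, -0.348, 0.025], 0.76)]
top glue_mid []
scene eraser_mid [([0.474, -0.415, 0.012], 0.83)]
scene mouse_mid [([0.541, -0.346, 0.024], 0.86)]
scene glue_mid [([0.481, 0.051, 0.047], 0.67), ([0.537, -0.344, 0.02], 0.62)]
[0.4799 0.047  0.1323] 0.060797012601632644
```

View pics/s2b.png

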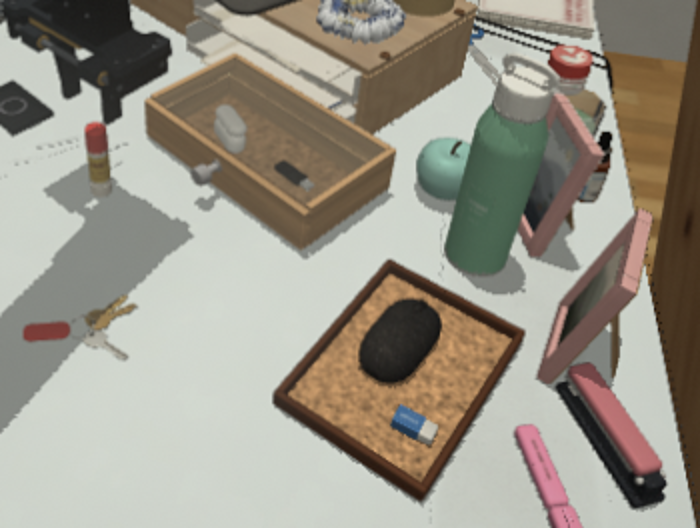

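The mouse (400,340) and eraser (415,422) lie in the tray, and the glue still stands at (98,160). Taking the glue.

Request:
arm_command(xyz=[[0, 0, -0.02], [0, 0, -0.045], [0, 0, -0.065], [0, 0, -0.073], [0, 0, -0.075], [0, 0, -0.075]], rot=[[0, 0, 0], [0, 0, 0], [0, 0, 0], [0, 0, 0], [0, 0, 0], [0, 0, 0]])

```text
time: 12.52
ee_pos: [0.4796, 0.0473, 0.0569]
eef_rot: [-0.01, 1.0, -0.0, -0.0]
ft_force: [-0.0, 0.6, 0.9]
width: 0.0612
grip_force: 0.0
```

Request:
arm_command(xyz=[[0, 0, 0], [0, 0, 0], [0, 0, 0], [0, 0, 0], [0, 0, 0], [0, 0, 0], [0, 0, 0], [0, 0, 0.01], [0, 0, 0.035], [0, 0, 0.06], [0, 0, 0.06]], rot=[[0, 0, 0], [0, 0, 0], [0, 0, 0], [0, 0, 0], [0, 0, 0], [0, 0, 0], [0, 0, 0], [0, 0, 0], [0, 0, 0], [0, 0, 0], [0, 0, 0]], grip=0.2, squeeze=12)

```text
time: 13.43
ee_pos: [0.482, 0.0476, 0.1214]
eef_rot: [-0.01, 1.0, 0.001, 0.003]
ft_force: [0.9, 0.4, -0.1]
width: 0.0262
grip_force: 12.0
```

Request:
arm_command(xyz=[[0, -0.02, 0.01], [-0.004, -0.05, 0.01], [-0.007, -0.085, 0.01], [-0.01, -0.12, 0.01], [-0.013, -0.155, 0.01], [-0.016, -0.19, 0.01], [-0.019, -0.225, 0.01], [-0.022, -0.26, 0.01], [-0.025, -0.295, 0.01], [-0.028, -0.33, 0.01], [-0.031, -0.36, 0.01], [-0.032, -0.378, 0.01], [-0.032, -0.384, 0.01], [-0.032, -0.384, -0.01], [-0.032, -0.384, -0.03], [-0.032, -0.384, -0.045], [-0.032, -0.384, -0.051], [-0.032, -0.384, -0.053], [-0.032, -0.384, -0.053]], rot=[[0, 0, 0], [0, 0, 0], [0, 0, 0], [0, 0, 0], [0, 0, 0], [0, 0, 0], [0, 0, 0], [0, 0, 0], [0, 0, 0], [0, 0, 0], [0, 0, 0], [0, 0, 0], [0, 0, 0], [0, 0, 0], [0, 0, 0], [0, 0, 0], [0, 0, 0], [0, 0, 0], [0, 0, 0]])

```text
time: 15.02
ee_pos: [0.4477, -0.3362, 0.0638]
eef_rot: [-0.01, 1.0, 0.0, -0.0]
ft_force: [-0.5, -0.3, 0.7]
width: 0.0263
grip_force: 12.0
```

Request:
arm_command(xyz=[[0, 0, 0], [0, 0, 0], [0, 0, 0], [0, 0, 0], [0, 0, 0], [0, 0, 0.02], [0, 0, 0.05], [0, 0, 0.08], [0, 0, 0.1], [0.03, 0.08, 0.1], [0.06, 0.16, 0.1], [0.09, 0.24, 0.1], [0.107, 0.285, 0.1], [0.107, 0.285, 0.1], [0.107, 0.285, 0.1], [0.107, 0.285, 0.1]], rot=[[0, 0, 0], [0, 0, 0], [0, 0, 0], [0, 0, 0], [0, 0, 0], [0, 0, 0], [0, 0, 0], [0, 0, 0], [0, 0, 0], [0, 0, -0.03], [0, 0, -0.06], [0, 0, -0.09], [0, 0, -0.09], [0, 0, -0.09], [0, 0, -0.09], [0, 0, -0.09]], grip=0.65)

```text
time: 16.35
ee_pos: [0.5504, -0.0616, 0.164]
eef_rot: [0.035, 0.999, 0.0, 0.0]
ft_force: [0.7, -0.4, 0.2]
width: 0.0566
grip_force: 0.0
```

Run:
```python
from h import *
for c in("scene","top"):
    im=snap(c,c+"3")
    for l in ("glue_mid","knob"): print(c,l,[(toW(c,d["at"]).round(3).tolist(),round(d["conf"],2)) for d in r.spot_point(l,c)[:2]])
s=r.read_state(); print(s["ee_pos"].round(4),s["eef_rot"].round(3),s["width"])
```

```text
scene glue_mid []
scene knob [([0.557, -0.051, 0.039], 0.72)]
top glue_mid [([0.448, -0.338, 0.056], 0.68)]
top knob []
[ 0.5496 -0.065   0.1637] [ 0.036  0.999 -0.    -0.   ] 0.05632660751299068
```

Request:
arm_command(xyz=[[0.005, 0.013, 0], [0.0055, 0.013, -0.02], [0.0055, 0.013, -0.055], [0.0055, 0.013, -0.085], [0.0055, 0.013, -0.11], [0.0055, 0.013, -0.13], [0.0055, 0.013, -0.138], [0.0055, 0.013, -0.14], [0.0055, 0.013, -0.14]], rot=[[0, 0, 0], [0, 0, 0], [0, 0, 0], [0, 0, 0], [0, 0, 0], [0, 0, 0], [0, 0, 0], [0, 0, 0], [0, 0, 0]])

```text
time: 17.4
ee_pos: [0.5557, -0.051, 0.024]
eef_rot: [0.036, 0.999, -0.0, 0.0]
ft_force: [-0.5, 0.2, 0.5]
width: 0.0566
grip_force: 0.0
```

Request:
arm_command(xyz=[[0, 0, 0], [0, 0, 0], [0, 0, 0], [0, 0, 0], [0, 0, 0], [0, 0, 0], [0, 0, 0]], rot=[[0, 0, 0], [0, 0, 0], [0, 0, 0], [0, 0, 0], [0, 0, 0], [0, 0, 0], [0, 0, 0]], grip=0.1, squeeze=15)

```text
time: 17.98
ee_pos: [0.5556, -0.051, 0.0238]
eef_rot: [0.035, 0.999, -0.0, 0.0]
ft_force: [-0.4, -1.9, 2.2]
width: 0.0233
grip_force: 15.0
```

Request:
arm_command(xyz=[[-0.006, 0.0004, 0], [-0.018, 0.0012, 0], [-0.03, 0.002, 0], [-0.042, 0.0027, 0], [-0.054, 0.0035, 0], [-0.066, 0.0043, 0], [-0.078, 0.005, 0], [-0.09, 0.0058, 0], [-0.1, 0.0065, 0], [-0.108, 0.007, 0], [-0.114, 0.0074, 0], [-0.118, 0.0077, 0], [-0.119, 0.0077, 0], [-0.119, 0.0077, 0]], rot=[[0, 0, 0], [0, 0, 0], [0, 0, 0], [0, 0, 0], [0, 0, 0], [0, 0, 0], [0, 0, 0], [0, 0, 0], [0, 0, 0], [0, 0, 0], [0, 0, 0], [0, 0, 0], [0, 0, 0], [0, 0, 0]])

```text
time: 19.15
ee_pos: [0.4364, -0.0431, 0.0237]
eef_rot: [0.035, 0.999, -0.0, -0.0]
ft_force: [-0.2, -5.6, 5.3]
width: 0.0237
grip_force: 15.0
```

Request:
arm_command(xyz=[[0, 0, 0], [0, 0, 0], [0, 0, 0], [0, 0, 0], [0, 0, 0.02], [0, 0, 0.05], [0, 0, 0.09], [0, 0, 0.13], [0, 0.03, 0.16], [0, 0.07, 0.18], [0, 0.11, 0.18], [0, 0.15, 0.18], [0, 0.19, 0.18], [0, 0.23, 0.18], [0, 0.25, 0.18]], rot=[[0, 0, 0], [0, 0, 0], [0, 0, 0], [0, 0, 0], [0, 0, 0], [0, 0, 0], [0, 0, 0], [0, 0, 0], [0, 0, 0], [0, 0, -0.1], [0, 0, -0.2], [0, 0, -0.3], [0, 0, -0.4], [0, 0, -0.5], [0, 0, -0.6]], grip=0.6)

```text
time: 20.4
ee_pos: [0.4351, 0.2124, 0.2032]
eef_rot: [0.329, 0.944, 0.0, -0.001]
ft_force: [-0.6, -0.7, -0.1]
width: 0.0527
grip_force: 0.0
```

Run:
```python
from m import *
for c in("scene","top"):
    im=snap(c,c+"4")
    for l in ("case_mid","usb_mid","knob"): print(c,l,[(toW(c,d["at"]).round(3).tolist(),px(c,toW(c,d["at"])).round(),round(d["conf"],2)) for d in r.spot_point(l,c)[:2]])
    H=cv2.cvtColor(im,cv2.COLOR_RGB2HSV).astype(int)
    print(rect(c,(H[...,1]<60)&(H[...,2]>110),.05,[.527,0,.05],24 if c=="top" else 30))
    u,v=px(c,[.53,-.03,.03]).astype(int); cv2.imwrite(f"pics/{c}4c.png",cv2.resize(im[v-60:v+60,u-60:u+60,::-1],None,fx=4,fy=4,interpolation=cv2.INTER_CUBIC))
a=np.hstack([cv2.imread(f"pics/{c}4c.png") for c in("scene","top")]); cv2.imwrite("pics/p4.png",cv2.resize(a,(800,400)))
s=r.read_state(); print(s["ee_pos"].round(4),s["eef_rot"].round(3),s["width"])
```

```text
scene case_mid [([0.531, -0.005, 0.032], array([230., 206.]), 0.59)]
scene usb_mid [([0.538, -0.107, 0.019], array([262., 230.]), 0.55)]
scene knob [([0.439, -0.039, 0.041], array([209., 230.]), 0.69)]
{'n': 293, 'mean': [0.5209, -0.0124], 'pca': 57.1, 'sd': [0.0294, 0.0809], 'rc': (521.8, -12.4), 'sz': (86.9, 35.2), 'an': 47.9}
top case_mid [([0.527, 0.001, 0.035], array([228., 219.]), 0.55)]
top usb_mid [([0.536, -0.104, 0.016], array([267., 217.]), 0.67)]
top knob [([0.433, -0.044, 0.041], array([244., 255.]), 0.8)]
{'n': 202, 'mean': [0.5305, 0.0001], 'pca': 67.5, 'sd': [0.0255, 0.0531], 'rc': (530.4, 0.5), 'sz': (56.5, 27.1), 'an': 67.0}
[0.4367 0.206  0.2036] [ 0.329  0.944  0.    -0.   ] 0.052302026823010134
```

View pics/p4.png

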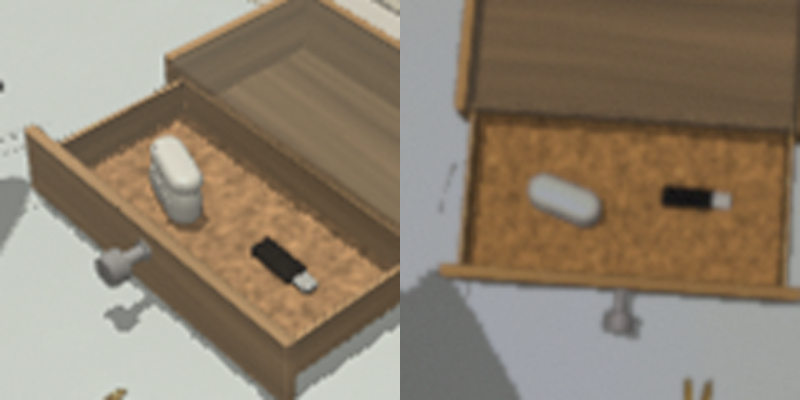

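The drawer is open, with the case standing at right-image (565,200), its long axis at about 67°, and the USB stick at (695,197). Going over the case.

Request:
arm_command(xyz=[[0.01, -0.02, 0], [0.02, -0.045, 0], [0.03, -0.07, 0], [0.04, -0.095, 0], [0.05, -0.12, -0.02], [0.065, -0.15, -0.04], [0.08, -0.18, -0.06], [0.0935, -0.206, -0.08], [0.0935, -0.206, -0.09], [0.0935, -0.206, -0.09], [0.0935, -0.206, -0.09], [0.0935, -0.206, -0.09], [0.0935, -0.206, -0.09], [0.0935, -0.206, -0.09]], rot=[[0, 0, -0.12], [0, 0, -0.24], [0, 0, -0.36], [0, 0, -0.48], [0, 0, -0.6], [0, 0, -0.72], [0, 0, -0.84], [0, 0, -0.96], [0, 0, -1.08], [0, 0, -1.2], [0, 0, -1.3], [0, 0, -1.3], [0, 0, -1.3], [0, 0, -1.3]], grip=0.5)

```text
time: 21.97
ee_pos: [0.53, 0.0009, 0.1138]
eef_rot: [0.832, 0.554, 0.0, 0.0]
ft_force: [-0.9, 0.6, 0.1]
width: 0.0434
grip_force: 0.0
```

Request:
arm_command(xyz=[[0, 0, -0.02], [0, 0, -0.04], [0, 0, -0.06], [0, 0, -0.075], [0, 0, -0.085], [0, 0, -0.092], [0, 0, -0.094], [0, 0, -0.094]], rot=[[0, 0, 0], [0, 0, 0], [0, 0, 0], [0, 0, 0], [0, 0, 0], [0, 0, 0], [0, 0, 0], [0, 0, 0]])

```text
time: 22.63
ee_pos: [0.5301, 0.001, 0.0197]
eef_rot: [0.833, 0.553, 0.0, 0.0]
ft_force: [-0.6, -0.6, -0.3]
width: 0.0435
grip_force: 0.0
```

Request:
arm_command(xyz=[[0, 0, 0], [0, 0, 0], [0, 0, 0], [0, 0, 0], [0, 0, 0], [0, 0, 0], [0, 0, 0], [0, 0, 0.01], [0, 0, 0.03], [0, 0, 0.06], [0, 0, 0.08], [0, 0, 0.08]], rot=[[0, 0, 0], [0, 0, 0], [0, 0, 0], [0, 0, 0], [0, 0, 0], [0, 0, 0], [0, 0, 0], [0, 0, 0], [0, 0, 0], [0, 0, 0], [0, 0, 0], [0, 0, 0]], grip=0.1, squeeze=15)

```text
time: 23.63
ee_pos: [0.5322, 0.001, 0.104]
eef_rot: [0.834, 0.552, 0.003, 0.001]
ft_force: [0.4, 0.2, 0.3]
width: 0.0252
grip_force: 15.0
```

Run:
```python
from m import *
for c in("scene","top"):
    im=snap(c,c+"5")
    for l in ("case_mid",): print(c,l,[(toW(c,d["at"]).round(3).tolist(),px(c,toW(c,d["at"])).round(),round(d["conf"],2)) for d in r.spot_point(l,c)[:2]])
    if c=="scene":
        u,v=px(c,[.53,0,.08]).astype(int); cv2.imwrite(f"pics/p5.png",cv2.resize(im[v-60:v+60,u-60:u+60,::-1],None,fx=4,fy=4,interpolation=cv2.INTER_CUBIC))
s=r.read_state(); print(s["ee_pos"].round(4),s["eef_rot"].round(3),s["width"])
```

```text
scene case_mid [([0.532, -0.002, 0.116], array([228., 177.]), 0.85)]
top case_mid [([0.449, -0.339, 0.055], array([359., 248.]), 0.26)]
[0.5292 0.0012 0.0988] [ 0.833  0.553 -0.001 -0.   ] 0.025284152589384296
```

View pics/p5.png

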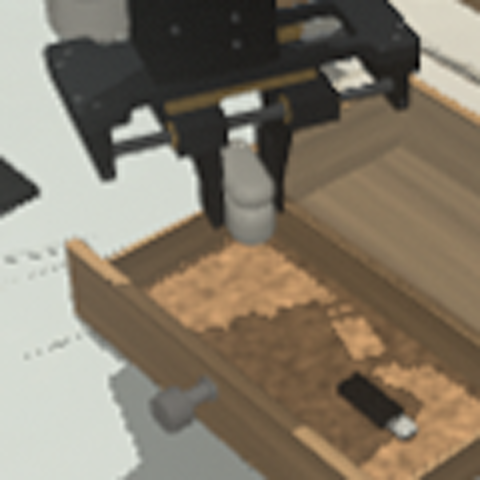

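The case is held upright between the fingers at (248,195), clear of the drawer, and the USB stick stays at (375,405). Moving it to the dock.

Request:
arm_command(xyz=[[-0.002, 0.02, 0.01], [-0.005, 0.05, 0.01], [-0.008, 0.08, 0.01], [-0.011, 0.11, 0.01], [-0.014, 0.14, 0.01], [-0.017, 0.17, 0.01], [-0.02, 0.2, 0.01], [-0.023, 0.23, 0.01], [-0.026, 0.25, 0.01], [-0.027, 0.259, 0.0], [-0.027, 0.259, -0.025], [-0.027, 0.259, -0.05], [-0.027, 0.259, -0.065], [-0.027, 0.259, -0.065], [-0.027, 0.259, -0.065]], rot=[[0, 0, 0.05], [0, 0, 0.1], [0, 0, 0.15], [0, 0, 0.2], [0, 0, 0.25], [0, 0, 0.3], [0, 0, 0.353], [0, 0, 0.353], [0, 0, 0.353], [0, 0, 0.353], [0, 0, 0.353], [0, 0, 0.353], [0, 0, 0.353], [0, 0, 0.353], [0, 0, 0.353]])

```text
time: 25.08
ee_pos: [0.5023, 0.2584, 0.0331]
eef_rot: [0.724, 0.69, -0.002, 0.0]
ft_force: [0.1, 0.1, -1.5]
width: 0.0254
grip_force: 15.0
```

Run:
```python
from m import *
c="scene"; im=snap(c,c+"6")
print([(toW(c,d["at"]).round(3).tolist(),px(c,toW(c,d["at"])).round(),round(d["conf"],2)) for d in r.spot_point("case_mid",c)[:2]])
u,v=px(c,[.5,.26,.02]).astype(int); cv2.imwrite(f"pics/p6.png",cv2.resize(im[v-50:v+50,u-50:u+50,::-1],None,fx=5,fy=5,interpolation=cv2.INTER_CUBIC))
s=r.read_state(); print(s["ee_pos"].round(4),s["eef_rot"].round(3),s["width"],[ (px(c,p)-[u-50,v-50])*5 for p in ([.5025,.26,.006],[.5025,.23,.006],[.5025,.29,.006])])
```

```text
[([0.502, 0.256, 0.043], array([155., 163.]), 0.54)]
[0.5036 0.2597 0.0352] [0.724 0.69  0.    0.   ] 0.02497448387903727 [array([260.11311122, 269.70191689]), array([292.8510212 , 293.24093838]), array([228.29103304, 246.81734062])]
```

View pics/p6.png

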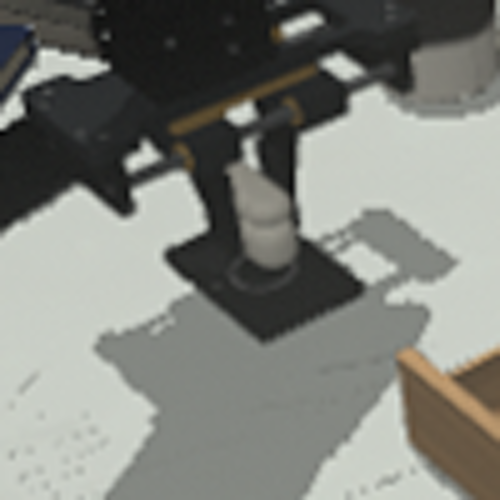

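The case hovers centred over the dock at (265,265). Lowering, releasing and rising.

Request:
arm_command(xyz=[[0, 0.002, -0.006], [0, 0.002, -0.012], [0, 0.002, -0.017], [0, 0.002, -0.0195], [0, 0.002, -0.0195], [0, 0.002, -0.0195]], rot=[[0, 0, 0], [0, 0, 0], [0, 0, 0], [0, 0, 0], [0, 0, 0], [0, 0, 0]])

```text
time: 25.68
ee_pos: [0.503, 0.262, 0.015]
eef_rot: [0.723, 0.69, -0.0, 0.0]
ft_force: [-0.2, -0.1, -1.0]
width: 0.0254
grip_force: 15.0
```

Request:
arm_command(xyz=[[0, 0, 0], [0, 0, 0], [0, 0, 0], [0, 0, 0], [0, 0, 0.01], [0, 0, 0.03], [0, 0, 0.06], [0, 0, 0.09], [0, 0, 0.12], [-0.02, -0.03, 0.14], [-0.04, -0.06, 0.14], [-0.05, -0.09, 0.14], [-0.06, -0.12, 0.14], [-0.06, -0.15, 0.14], [-0.06, -0.18, 0.14], [-0.06, -0.2, 0.14], [-0.06, -0.2, 0.14]], rot=[[0, 0, 0], [0, 0, 0], [0, 0, 0], [0, 0, 0], [0, 0, 0], [0, 0, 0], [0, 0, 0], [0, 0, 0], [0, 0, 0], [0, 0, 0.12], [0, 0, 0.24], [0, 0, 0.36], [0, 0, 0.48], [0, 0, 0.6], [0, 0, 0.72], [0, 0, 0.84], [0, 0, 0.96]], grip=0.55)

```text
time: 27.1
ee_pos: [0.4431, 0.0576, 0.1561]
eef_rot: [0.323, 0.946, 0.0, 0.0]
ft_force: [0.7, 0.1, -0.5]
width: 0.0477
grip_force: 0.0
```

Run:
```python
from m import *
for c in ("scene","top"):
    im=snap(c,c+"7")
    for l in("case_mid","knob"):print(c,l,[(toW(c,d["at"]).round(3).tolist(),px(c,toW(c,d["at"])).round(),round(d["conf"],2)) for d in r.spot_point(l,c)[:2]])
    u,v=px(c,[.5,.26,.02]).astype(int); cv2.imwrite(f"pics/{c}7c.png",cv2.resize(im[v-35:v+35,u-35:u+35,::-1],(400,400),interpolation=cv2.INTER_CUBIC))
cv2.imwrite("pics/p7.png",np.hstack([cv2.imread(f"pics/{c}7c.png") for c in("scene","top")]))
s=r.read_state(); print(s["ee_pos"].round(4),s["eef_rot"].round(3),s["width"])
```

```text
scene case_mid [([0.504, 0.263, 0.024], array([155., 167.]), 0.75), ([0.522, -0.361, 0.001], array([349., 303.]), 0.39)]
scene knob [([0.439, -0.042, 0.039], array([210., 231.]), 0.87)]
top case_mid [([0.501, 0.263, 0.03], array([129., 229.]), 0.55)]
top knob [([0.435, -0.045, 0.04], array([245., 254.]), 0.96)]
[0.443  0.0628 0.1553] [0.324 0.946 0.    0.   ] 0.047705093320249706
```

View pics/p7.png

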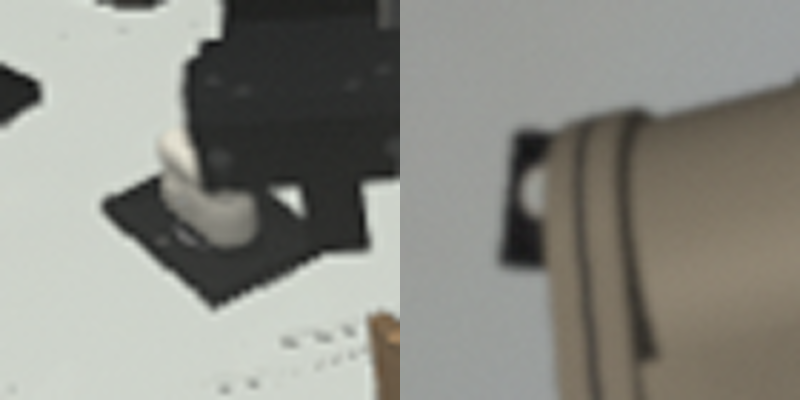

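The case stands in the recess of the dock. Going back to the knob to shut the drawer.

Request:
arm_command(xyz=[[-0.002, -0.03, 0], [-0.004, -0.06, 0], [-0.006, -0.09, 0], [-0.006, -0.105, 0], [-0.006, -0.105, 0], [-0.006, -0.105, -0.02], [-0.006, -0.105, -0.05], [-0.006, -0.105, -0.08], [-0.006, -0.105, -0.105], [-0.006, -0.105, -0.122], [-0.006, -0.105, -0.131], [-0.006, -0.105, -0.131]], rot=[[0, 0, 0.12], [0, 0, 0.24], [0, 0, 0.36], [0, 0, 0.48], [0, 0, 0.59], [0, 0, 0.59], [0, 0, 0.59], [0, 0, 0.59], [0, 0, 0.59], [0, 0, 0.59], [0, 0, 0.59], [0, 0, 0.59]], grip=0.65)

```text
time: 28.4
ee_pos: [0.4359, -0.0427, 0.0227]
eef_rot: [0.034, 0.999, -0.001, -0.002]
ft_force: [-0.4, -0.1, -0.1]
width: 0.0566
grip_force: 0.0
```

Request:
arm_command(xyz=[[0, 0, 0], [0, 0, 0], [0, 0, 0], [0, 0, 0], [0, 0, 0], [0, 0, 0], [0, 0, 0]], rot=[[0, 0, 0], [0, 0, 0], [0, 0, 0], [0, 0, 0], [0, 0, 0], [0, 0, 0], [0, 0, 0]], grip=0.1, squeeze=15)

```text
time: 28.98
ee_pos: [0.4372, -0.0432, 0.0244]
eef_rot: [0.034, 0.999, -0.0, 0.0]
ft_force: [-0.7, -2.1, 3.7]
width: 0.0236
grip_force: 15.0
```

Request:
arm_command(xyz=[[0.006, -0.0004, 0], [0.018, -0.0012, 0], [0.03, -0.002, 0], [0.042, -0.0027, 0], [0.054, -0.0035, 0], [0.066, -0.0043, 0], [0.078, -0.005, 0], [0.09, -0.0058, 0], [0.1, -0.0065, 0], [0.108, -0.007, 0], [0.114, -0.0074, 0], [0.118, -0.0077, 0], [0.12, -0.0078, 0], [0.121, -0.0078, 0], [0.121, -0.0078, 0]], rot=[[0, 0, 0], [0, 0, 0], [0, 0, 0], [0, 0, 0], [0, 0, 0], [0, 0, 0], [0, 0, 0], [0, 0, 0], [0, 0, 0], [0, 0, 0], [0, 0, 0], [0, 0, 0], [0, 0, 0], [0, 0, 0], [0, 0, 0]])

```text
time: 30.23
ee_pos: [0.5566, -0.0511, 0.0243]
eef_rot: [0.034, 0.999, 0.0, -0.002]
ft_force: [-9.7, -0.6, 14.7]
width: 0.0232
grip_force: 15.0
```

Request:
arm_command(xyz=[[0, 0, 0], [0, 0, 0], [0, 0, 0], [0, 0, 0], [0, 0, 0.03], [0, 0, 0.07], [0, 0, 0.11], [0, -0.01, 0.14], [-0.015, -0.045, 0.14], [-0.03, -0.082, 0.14], [-0.045, -0.12, 0.14], [-0.06, -0.156, 0.14], [-0.075, -0.194, 0.14], [-0.09, -0.232, 0.14], [-0.105, -0.268, 0.14], [-0.1095, -0.286, 0.14], [-0.1095, -0.286, 0.14]], rot=[[0, 0, 0], [0, 0, 0], [0, 0, 0], [0, 0, 0], [0, 0, 0], [0, 0, 0], [0, 0, 0], [0, 0, 0], [0, 0, 0.03], [0, 0, 0.06], [0, 0, 0.09], [0, 0, 0.09], [0, 0, 0.09], [0, 0, 0.09], [0, 0, 0.09], [0, 0, 0.09], [0, 0, 0.09]], grip=0.65)

```text
time: 31.65
ee_pos: [0.4456, -0.3417, 0.1644]
eef_rot: [-0.008, 1.0, -0.001, -0.0]
ft_force: [0.0, 0.1, 0.0]
width: 0.0566
grip_force: 0.0
```

Run:
```python
from m import *
for c in ("scene","top"):
    im=snap(c,c+"8")
    for l in("knob","glue_mid"):print(c,l,[(toW(c,d["at"]).round(3).tolist(),px(c,toW(c,d["at"])).round(),round(d["conf"],2)) for d in r.spot_point(l,c)[:2]])
s=r.read_state(); print(s["ee_pos"].round(4),s["eef_rot"].round(3),s["width"])
a=cv2.imread("pics/scene0.png")[130:260,200:360]; b=cv2.imread("pics/scene8.png")[130:260,200:360]
cv2.imwrite("pics/p8.png",cv2.resize(np.hstack([a,b]),None,fx=2.5,fy=2.5,interpolation=cv2.INTER_CUBIC))
```

```text
scene knob [([0.556, -0.05, 0.038], array([250., 208.]), 0.93)]
scene glue_mid [([0.454, -0.334, 0.052], array([320., 300.]), 0.71)]
top knob []
top glue_mid []
[ 0.4493 -0.3353  0.164 ] [-0.012  1.     0.     0.   ] 0.05651209141567633
```

View pics/p8.png

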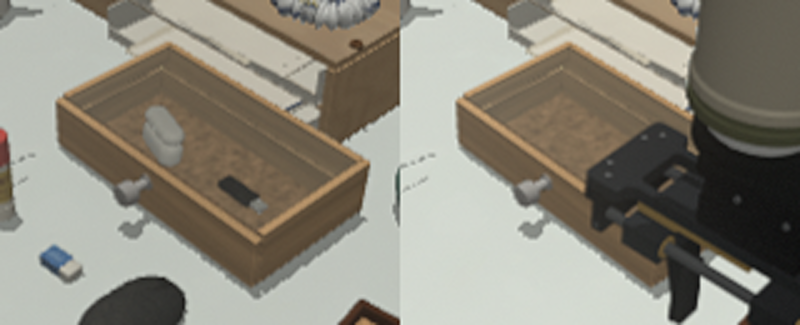

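The drawer is fully shut, with the knob at the same place in both halves (about (130,190)). Now the glue goes back.

Request:
arm_command(xyz=[[0, 0, 0], [0, 0, -0.02], [0, 0, -0.045], [0, 0, -0.07], [0, 0, -0.09], [0, 0, -0.099], [0, 0, -0.101], [0, 0, -0.101]], rot=[[0, 0, 0], [0, 0, 0], [0, 0, 0], [0, 0, 0], [0, 0, 0], [0, 0, 0], [0, 0, 0], [0, 0, 0]])

```text
time: 32.62
ee_pos: [0.4487, -0.3366, 0.0633]
eef_rot: [-0.011, 1.0, 0.0, -0.0]
ft_force: [0.7, -0.5, 0.9]
width: 0.0567
grip_force: 0.0
```

Request:
arm_command(xyz=[[0, 0, 0], [0, 0, 0], [0, 0, 0], [0, 0, 0], [0, 0, 0], [0, 0, 0], [0, 0, 0], [0, 0, 0.01], [0, 0, 0.035], [0, 0, 0.06], [0, 0, 0.06]], rot=[[0, 0, 0], [0, 0, 0], [0, 0, 0], [0, 0, 0], [0, 0, 0], [0, 0, 0], [0, 0, 0], [0, 0, 0], [0, 0, 0], [0, 0, 0], [0, 0, 0]], grip=0.2, squeeze=12)

```text
time: 33.53
ee_pos: [0.4501, -0.3386, 0.128]
eef_rot: [-0.011, 1.0, -0.001, 0.003]
ft_force: [1.0, -1.1, 0.5]
width: 0.0265
grip_force: 12.0
```

Request:
arm_command(xyz=[[0, 0.02, 0.01], [0.004, 0.05, 0.01], [0.007, 0.085, 0.01], [0.01, 0.12, 0.01], [0.013, 0.155, 0.01], [0.016, 0.19, 0.01], [0.019, 0.225, 0.01], [0.022, 0.26, 0.01], [0.025, 0.295, 0.01], [0.028, 0.33, 0.01], [0.03, 0.36, 0.01], [0.031, 0.378, 0.01], [0.031, 0.3835, 0.0], [0.031, 0.3835, -0.02], [0.031, 0.3835, -0.04], [0.031, 0.3835, -0.056], [0.031, 0.3835, -0.063], [0.031, 0.3835, -0.0655], [0.031, 0.3835, -0.0655]], rot=[[0, 0, 0], [0, 0, 0], [0, 0, 0], [0, 0, 0], [0, 0, 0], [0, 0, 0], [0, 0, 0], [0, 0, 0], [0, 0, 0], [0, 0, 0], [0, 0, 0], [0, 0, 0], [0, 0, 0], [0, 0, 0], [0, 0, 0], [0, 0, 0], [0, 0, 0], [0, 0, 0], [0, 0, 0]])

```text
time: 35.12
ee_pos: [0.4798, 0.0459, 0.0577]
eef_rot: [-0.011, 1.0, -0.0, 0.0]
ft_force: [0.3, -0.5, 0.4]
width: 0.026
grip_force: 12.0
```

Request:
arm_command(xyz=[[0, 0, 0], [0, 0, 0], [0, 0, 0], [0, 0, 0], [0, 0, 0], [0, 0, 0.02], [0, 0, 0.05], [0, 0, 0.08], [0, -0.02, 0.1], [0, -0.06, 0.1], [0, -0.1, 0.1], [0, -0.14, 0.1], [-0.002, -0.18, 0.1], [-0.004, -0.22, 0.1], [-0.006, -0.26, 0.1], [-0.008, -0.3, 0.1], [-0.009, -0.34, 0.08], [-0.009, -0.38, 0.06], [-0.009, -0.42, 0.05], [-0.009, -0.456, 0.05]], rot=[[0, 0, 0], [0, 0, 0], [0, 0, 0], [0, 0, 0], [0, 0, 0], [0, 0, 0], [0, 0, 0], [0, 0, 0], [0, 0, -0.12], [0, 0, -0.24], [0, 0, -0.36], [0, 0, -0.48], [0, 0, -0.6], [0, 0, -0.72], [0, 0, -0.84], [0, 0, -0.96], [0, 0, -1.08], [0, 0, -1.2], [0, 0, -1.32], [0, 0, -1.42]], grip=0.62)

```text
time: 36.78
ee_pos: [0.4698, -0.4095, 0.1048]
eef_rot: [0.645, 0.764, 0.0, -0.002]
ft_force: [0.9, -0.0, 1.7]
width: 0.0541
grip_force: 0.0
```

Request:
arm_command(xyz=[[0, 0, 0], [0, 0, 0], [0, 0, 0]], rot=[[0, 0, -0.06], [0, 0, -0.06], [0, 0, -0.06]], grip=0.42)

```text
time: 37.03
ee_pos: [0.4703, -0.4092, 0.1072]
eef_rot: [0.665, 0.746, -0.0, -0.0]
ft_force: [0.4, 0.4, -0.2]
width: 0.0417
grip_force: 0.0
```

Run:
```python
from m import *
for c in ("scene","top"):
    im=snap(c,c+"9")
    for l in("glue_mid",):print(c,l,[(toW(c,d["at"]).round(3).tolist(),px(c,toW(c,d["at"])).round(),round(d["conf"],2)) for d in r.spot_point(l,c)[:2]])
    H=cv2.cvtColor(im,cv2.COLOR_RGB2HSV).astype(int); h,s,v=[H[...,i] for i in range(3)]
    print("glue cap",rect(c,((h<8)|(h>172))&(s>130),0.085,[.478,.047,.085],15))
s=r.read_state(); q=s["eef_rot"]; print(s["ee_pos"].round(4),2*np.degrees(np.arctan2(q[1],q[0]))-90,s["width"])
```

```text
scene glue_mid [([0.481, 0.049, 0.047], array([199., 200.]), 0.94)]
glue cap {'n': 50, 'mean': [0.4901, 0.0565], 'pca': 47.5, 'sd': [0.0187, 0.0227], 'rc': (490.3, 56.6), 'sz': (23.0, 18.7), 'an': 49.9}
top glue_mid [([0.48, 0.044, 0.048], array([210., 237.]), 0.63)]
glue cap {'n': 71, 'mean': [0.4808, 0.046], 'pca': 63.5, 'sd': [0.0192, 0.0224], 'rc': (481.1, 45.4), 'sz': (20.0, 22.7), 'an': 0.2}
[ 0.4714 -0.4077  0.1079] 6.693913513281288 0.03707412430310891
```

Request:
arm_command(xyz=[[-0.001, -0.0015, -0.02], [-0.001, -0.0015, -0.045], [-0.001, -0.0015, -0.07], [-0.001, -0.0015, -0.087], [-0.001, -0.0015, -0.095], [-0.001, -0.0015, -0.0975], [-0.001, -0.0015, -0.0975]], rot=[[0, 0, 0.05], [0, 0, 0.073], [0, 0, 0.073], [0, 0, 0.073], [0, 0, 0.073], [0, 0, 0.073], [0, 0, 0.073]])

```text
time: 37.82
ee_pos: [0.4699, -0.4103, 0.0104]
eef_rot: [0.638, 0.77, 0.0, 0.0]
ft_force: [0.5, 0.2, 0.6]
width: 0.0366
grip_force: 0.0
```

Request:
arm_command(xyz=[[0, 0, 0], [0, 0, 0], [0, 0, 0], [0, 0, 0], [0, 0, 0], [0, 0, 0], [0, 0, 0]], rot=[[0, 0, 0], [0, 0, 0], [0, 0, 0], [0, 0, 0], [0, 0, 0], [0, 0, 0], [0, 0, 0]], grip=0.1, squeeze=10)

```text
time: 38.4
ee_pos: [0.4699, -0.411, 0.0109]
eef_rot: [0.638, 0.77, 0.0, 0.001]
ft_force: [0.2, 1.6, 5.6]
width: 0.0194
grip_force: 10.0
```

Request:
arm_command(xyz=[[0, 0, 0.02], [0, 0, 0.05], [0, 0.03, 0.08], [0, 0.07, 0.08], [0, 0.11, 0.08], [0, 0.15, 0.08], [0, 0.19, 0.08], [0, 0.23, 0.08], [0, 0.27, 0.08], [0, 0.31, 0.08], [0.001, 0.345, 0.08], [0.001, 0.3615, 0.07], [0.001, 0.3615, 0.05], [0.001, 0.3615, 0.03], [0.001, 0.3615, 0.012], [0.001, 0.3615, 0.0], [0.001, 0.3615, -0.005], [0.001, 0.3615, -0.006], [0.001, 0.3615, -0.006]], rot=[[0, 0, 0], [0, 0, 0], [0, 0, 0], [0, 0, -0.05], [0, 0, -0.1], [0, 0, -0.155], [0, 0, -0.155], [0, 0, -0.155], [0, 0, -0.155], [0, 0, -0.155], [0, 0, -0.155], [0, 0, -0.155], [0, 0, -0.155], [0, 0, -0.155], [0, 0, -0.155], [0, 0, -0.155], [0, 0, -0.155], [0, 0, -0.155], [0, 0, -0.155]])

```text
time: 39.98
ee_pos: [0.4704, -0.0499, 0.0039]
eef_rot: [0.696, 0.718, -0.0, 0.0]
ft_force: [0.1, -0.8, 0.1]
width: 0.0195
grip_force: 10.0
```

Request:
arm_command(xyz=[[0, 0, 0], [0, 0, 0], [0, 0, 0], [0, 0, 0.02], [0, 0, 0.06], [0, 0, 0.1], [0, -0.03, 0.13], [0.01, -0.07, 0.13], [0.02, -0.11, 0.13], [0.03, -0.15, 0.13], [0.04, -0.19, 0.13], [0.055, -0.23, 0.13], [0.068, -0.27, 0.13], [0.068, -0.298, 0.13], [0.068, -0.298, 0.13], [0.068, -0.298, 0.13], [0.068, -0.298, 0.13], [0.068, -0.298, 0.13], [0.068, -0.298, 0.13], [0.068, -0.298, 0.13]], rot=[[0, 0, 0], [0, 0, 0], [0, 0, 0], [0, 0, 0], [0, 0, 0], [0, 0, 0.1], [0, 0, 0.22], [0, 0, 0.34], [0, 0, 0.46], [0, 0, 0.58], [0, 0, 0.7], [0, 0, 0.82], [0, 0, 0.94], [0, 0, 1.06], [0, 0, 1.18], [0, 0, 1.3], [0, 0, 1.42], [0, 0, 1.54], [0, 0, 1.63], [0, 0, 1.63]], grip=0.5)

```text
time: 41.65
ee_pos: [0.5385, -0.3474, 0.1343]
eef_rot: [-0.049, 0.999, -0.0, 0.0]
ft_force: [-0.4, 0.1, -0.2]
width: 0.0436
grip_force: 0.0
```

Run:
```python
from m import *
for c in ("scene","top"):
    im=snap(c,c+"10")
    for l in("eraser_mid","mouse_mid","glue_mid"):print(c,l,[(toW(c,d["at"]).round(3).tolist(),px(c,toW(c,d["at"])).round(),round(d["conf"],2)) for d in r.spot_point(l,c)[:2]])
    H=cv2.cvtColor(im,cv2.COLOR_RGB2HSV).astype(int); h,s,v=[H[...,i] for i in range(3)]
    print("blue",rect(c,(h>95)&(h<125)&(s>90),0.0125,[.472,-.048,.012],20))
    print("mouse",rect(c,v<45,0.02,[.541,-.347,.02],30))
s=r.read_state(); q=s["eef_rot"]; print(s["ee_pos"].round(4),2*np.degrees(np.arctan2(q[1],q[0]))-90,s["width"])
a=cv2.imread("pics/top0.png")[225:260,225:270]; b=cv2.imread("pics/top10.png")[225:260,225:270]
cv2.imwrite("pics/p10.png",cv2.resize(np.hstack([a,b]),None,fx=8,fy=8,interpolation=cv2.INTER_CUBIC))
```

```text
scene eraser_mid [([0.47, -0.055, 0.011], array([225., 236.]), 0.71)]
scene mouse_mid [([0.539, -0.345, 0.022], array([349., 287.]), 0.56)]
scene glue_mid [([0.483, 0.049, 0.045], array([199., 201.]), 0.67)]
blue {'n': 49, 'mean': [0.4686, -0.0434], 'pca': 102.5, 'sd': [0.0198, 0.0241], 'rc': (468.6, -43.7), 'sz': (17.6, 23.3), 'an': 2.6}
mouse {'n': 1161, 'mean': [0.5357, -0.3487], 'pca': -173.1, 'sd': [0.0538, 0.1013], 'rc': (537.9, -347.8), 'sz': (112.8, 58.8), 'an': 4.0}
top eraser_mid [([0.47, -0.049, 0.011], array([247., 241.]), 0.67)]
top mouse_mid [([0.543, -0.346, 0.023], array([357., 214.]), 0.55)]
top glue_mid [([0.48, 0.045, 0.051], array([210., 236.]), 0.62)]
blue {'n': 55, 'mean': [0.4689, -0.0426], 'pca': 92.4, 'sd': [0.0166, 0.0234], 'rc': (468.1, -42.3), 'sz': (16.0, 21.5), 'an': 0.2}
mouse {'n': 963, 'mean': [0.5601, -0.3457], 'pca': 149.1, 'sd': [0.0791, 0.1069], 'rc': (548.0, -356.1), 'sz': (117.2, 106.6), 'an': 0.2}
[ 0.5385 -0.3471  0.1341] 95.12399523759152 0.043318293347419386
```

View pics/p10.png

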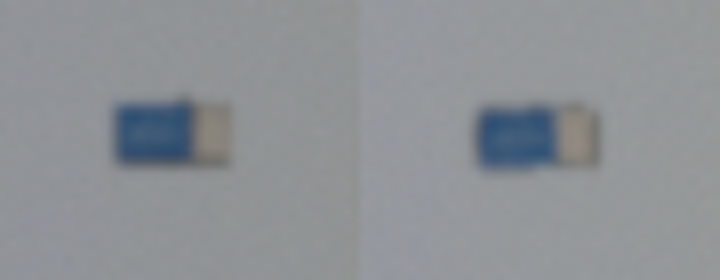

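The eraser is back in place, as before (left before, right now: within about 1 px). Now the mouse.

Request:
arm_command(xyz=[[0.0005, 0.0005, 0], [0.0005, 0.0005, 0], [0.0005, 0.0005, 0], [0.0005, 0.0005, -0.02], [0.0005, 0.0005, -0.05], [0.0005, 0.0005, -0.08], [0.0005, 0.0005, -0.105], [0.0005, 0.0005, -0.118], [0.0005, 0.0005, -0.122], [0.0005, 0.0005, -0.122]], rot=[[0, 0, 0.016], [0, 0, 0.016], [0, 0, 0.016], [0, 0, 0.016], [0, 0, 0.016], [0, 0, 0.016], [0, 0, 0.016], [0, 0, 0.016], [0, 0, 0.016], [0, 0, 0.016]], grip=0.82)

```text
time: 42.88
ee_pos: [0.5387, -0.3467, 0.0117]
eef_rot: [-0.053, 0.999, 0.0, -0.001]
ft_force: [-0.0, -0.4, 0.4]
width: 0.0714
grip_force: 0.0
```

Request:
arm_command(xyz=[[0, 0, 0], [0, 0, 0], [0, 0, 0], [0, 0, 0], [0, 0, 0], [0, 0, 0], [0, 0, 0.01], [0, 0, 0.03], [0, 0, 0.06], [0, 0, 0.08], [0, 0, 0.08]], rot=[[0, 0, 0], [0, 0, 0], [0, 0, 0], [0, 0, 0], [0, 0, 0], [0, 0, 0], [0, 0, 0], [0, 0, 0], [0, 0, 0], [0, 0, 0], [0, 0, 0]], grip=0.4, squeeze=15)

```text
time: 43.8
ee_pos: [0.5408, -0.3484, 0.0975]
eef_rot: [-0.053, 0.999, -0.002, 0.003]
ft_force: [0.5, -0.9, 0.3]
width: 0.0575
grip_force: 15.0
```

Request:
arm_command(xyz=[[-0.01, 0.03, 0], [-0.022, 0.065, 0], [-0.035, 0.1, 0], [-0.048, 0.135, 0], [-0.06, 0.17, 0], [-0.07, 0.195, 0], [-0.0715, 0.202, -0.01], [-0.0715, 0.202, -0.03], [-0.0715, 0.202, -0.05], [-0.0715, 0.202, -0.068], [-0.0715, 0.202, -0.08], [-0.0715, 0.202, -0.085], [-0.0715, 0.202, -0.0855], [-0.0715, 0.202, -0.0855]], rot=[[0, 0, -0.02], [0, 0, -0.05], [0, 0, -0.08], [0, 0, -0.11], [0, 0, -0.14], [0, 0, -0.14], [0, 0, -0.14], [0, 0, -0.14], [0, 0, -0.14], [0, 0, -0.14], [0, 0, -0.14], [0, 0, -0.14], [0, 0, -0.14], [0, 0, -0.14]])

```text
time: 44.97
ee_pos: [0.4675, -0.1452, 0.0066]
eef_rot: [0.017, 1.0, -0.0, -0.0]
ft_force: [0.1, -0.1, -0.7]
width: 0.0573
grip_force: 15.0
```

Request:
arm_command(xyz=[[0, 0, 0], [0, 0, 0], [0, 0, 0], [0, 0, 0], [0, 0, 0], [0, 0, 0.03], [0, 0, 0.07], [0, 0, 0.11], [0, 0, 0.15], [-0.01, -0.04, 0.17], [-0.02, -0.08, 0.17], [-0.02, -0.12, 0.17], [-0.02, -0.16, 0.17], [-0.02, -0.2, 0.17], [-0.02, -0.24, 0.17], [-0.02, -0.26, 0.17], [-0.02, -0.26, 0.17], [-0.02, -0.26, 0.17]], rot=[[0, 0, 0], [0, 0, 0], [0, 0, 0], [0, 0, 0], [0, 0, 0], [0, 0, 0], [0, 0, 0], [0, 0, 0], [0, 0, 0], [0, 0, 0], [0, 0, 0], [0, 0, 0], [0, 0, 0], [0, 0, 0], [0, 0, 0], [0, 0, 0], [0, 0, 0], [0, 0, 0]], grip=0.9)

```text
time: 46.47
ee_pos: [0.4465, -0.4059, 0.1762]
eef_rot: [0.018, 1.0, -0.0, -0.001]
ft_force: [-0.1, -0.1, -0.1]
width: 0.0783
grip_force: 0.0
```

Run:
```python
from m import *
for c in ("scene","top"):
    im=snap(c,c+"11")
    for l in("eraser_mid","mouse_mid","glue_mid","case_mid","usb_mid","knob"):print(c,l,[(toW(c,d["at"]).round(3).tolist(),round(d["conf"],2)) for d in r.spot_point(l,c)[:1]])
    H=cv2.cvtColor(im,cv2.COLOR_RGB2HSV).astype(int)
    print("mouse",rect(c,H[...,2]<75,0.015,[.472,-.146,.015],35 if c=="top" else 45))
s=r.read_state(); print(s["ee_pos"].round(4),s["ft_force"],s["width"])
a,b=[cv2.imread(f"pics/top{i}.png")[120:280,95:320] for i in(0,11)]
cv2.imwrite("pics/p11.png",cv2.resize(np.hstack([a,b]),None,fx=1.77,fy=1.77,interpolation=cv2.INTER_CUBIC))
```

```text
scene eraser_mid [([0.472, -0.055, 0.007], 0.73)]
scene mouse_mid [([0.464, -0.143, 0.017], 0.95)]
scene glue_mid [([0.483, 0.048, 0.049], 0.68)]
scene case_mid [([0.504, 0.257, 0.025], 0.59)]
scene usb_mid []
scene knob [([0.557, -0.048, 0.039], 0.81)]
mouse {'n': 996, 'mean': [0.4633, -0.1479], 'pca': -176.5, 'sd': [0.0596, 0.0979], 'rc': (464.6, -146.4), 'sz': (67.2, 108.1), 'an': 86.7}
top eraser_mid [([0.469, -0.049, 0.008], 0.46)]
top mouse_mid [([0.471, -0.147, 0.02], 0.68)]
top glue_mid [([0.482, 0.047, 0.049], 0.42)]
top case_mid [([0.501, 0.264, 0.032], 0.48)]
top usb_mid []
top knob [([0.553, -0.053, 0.043], 0.87)]
mouse {'n': 715, 'mean': [0.4655, -0.1447], 'pca': 177.0, 'sd': [0.0514, 0.095], 'rc': (466.0, -144.6), 'sz': (55.4, 102.4), 'an': 85.1}
[ 0.4475 -0.4046  0.1766] [ 0.05470965  0.41779022 -0.33469738] 0.07839913973095997
```

View pics/p11.png

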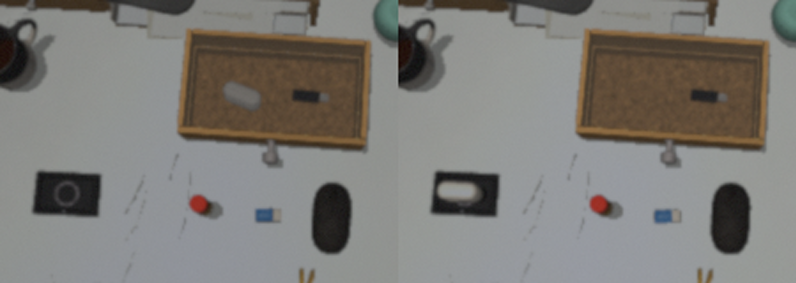

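The drawer is shut with the USB stick inside, the case is in the dock recess, and the three things match the first picture. Handing in.

```bash
python3 -c "
from bench import r
print(r.close_job())"
```

```text
the job is handed in; nothing more can be done
None
```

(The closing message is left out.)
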